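# Cock the remote holder's spring clamp, load the remote, trip the clamp

## Task

Park the remote in its holder: press the spring clamp's thumb plate down until the catch holds the jaw open by itself, feeling for the stop and never forcing it; lay the remote flat in the bed with one end by the end wall under the open jaw; then press the trigger pad so the jaw snaps down on it. Keep every press under 20 N and leave the jar, elephant, key bowl and speaker where they stand.

Things in the scene. Friction and masses are not known exactly. Their poses are not given: they have to be found in the camera images.
- holder: Grey plastic remote holder, fixed to the bench. Base plate 10 mm thick, x from -150 to +165 mm, y from -68 to +56 mm. Origin at bench height, z up. The bed is at -x; the clamp's axle at x 20; thumb plate (y 0), catch and trigger (y -45 mm) at +x. The steel catch (x 90 to 110 mm) rises to 62 mm high (7 less to 20 more, by its setting).
- bed (a point): Bed top under the middle of the well-parked remote: holder (-80, 0, 10) mm, axes as the holder's. The remote lies along x, one end just short of the end wall (face at holder x +4 mm, 16 mm high), between side walls with inner faces at y +-28 mm (holder x -57 to -5 mm, 18 mm high). From x -57 to -150 mm its sides are open. Bring it in from -x, low, under the raised jaw.
- axle (a point): Clamp's axle, along holder y, at holder (20, 0, 48) mm, between two posts at y +-32 mm, 56 mm high. The steel rocker on it has a 30 mm wide jaw to -x over the bed, a tail with the thumb plate to +x and up. Clamp force: a spring gives 2.4 N at the plate at clamp 0, 9 N at 1.0, and up to 4 N more as the side pin rides over the catch.
- clamp (a joint): Clamp turn, rad: 0 = jaw down on the empty bed; grows as the plate is pressed and the jaw rises; sprung back to 0. The catch takes somewhere from 0.74 to 1.13, an unmarked setting, other each time; 1.5 mm on, a hard rubber stop adds 5 N per mm: 13 to 17 N felt = cocked. Never over 20 N. Let go before the catch takes, it springs back. On the remote: 0.1 to 0.25.
- thumb_plate (a point): Top centre of the black thumb plate, 40 (holder y) x 32 x 6 mm. Runs on a 75 mm radius arc about the axle, top face 3 mm off the radius line; tail's angle above level = 0.85 rad - clamp. At clamp 0 it is at about holder (67, 0, 106) mm, at 1.0 about (95, 0, 40) mm. Press from above with closed fingertips, following the arc.
- jaw_lip (a point): Underside of the rubber lip at the jaw's tip, 30 mm wide along holder y. At clamp 0 at holder (-30, 0, 22) mm; with the clamp cocked it stands 60 to 80 mm high at x -27 to -37 mm.
- trigger_pad (a point): Point fixed in the holder at (140, -45, 40) mm: nominal top centre of the black 28 x 28 mm trigger pad. The real pad goes with the catch's setting, 7 mm lower to 20 mm higher. Pressed down 8 to 17 mm with 2 to 7 N it frees the clamp; at about 20 mm it meets its stop. Never over 20 N.
- trigger (a joint): Tip of the trigger pad about an axle 50 mm to its -x, rad: 0 at rest, grows as the pad is pressed, stop at 0.42; the clamp is let go at 0.2 to 0.35. It also flicks up and back as the clamp's pin passes the catch in cocking.
- remote: Remote in a dark silicone sleeve, 160 (its x) x 46 (its y) x 20 mm, 0.1 to 0.18 kg, loose, buttons up on the bench to the right of the holder. Origin at the centre of its underside. Either end may go under the jaw. Grasp across its 46 mm width at its middle.
- jar: Glass candy jar, steel lid, 88 mm across, 100 mm high; origin at its underside. Bystander.
- elephant: White ceramic elephant, about 105 x 50 x 76 mm; origin at its underside. Bystander.
- key_bowl: Steel bowl 120 mm across, 45 mm high; origin at its underside. Bystander.
- speaker: Black speaker 75 x 170 x 85 mm at the far side; origin at its underside. Bystander.
Not all that is in view belongs to the job. Several things look just like the remote: the one meant starts nearest to the robot's base.

How it is judged:
On the way, in this order (a step that is already met when the one before it is completed fails the run):
1. the clamp is cocked and held open by its catch alone, untouched (value of joint clamp above 0.7 rad and contact force between the fingers and clamp below 0.1 N and velocity of joint clamp between -0.3 and 0.3 rad/s), for 0.3 s.
2. the remote lies let go in the bed while the clamp is still cocked (value of joint clamp above 0.7 rad and contact force between the fingers and remote below 0.1 N and x of remote in the frame of holder between -0.1 and -0.068 m and z of remote in the frame of holder between 0.006 and 0.014 m and angle between the x axis of remote and the x axis of holder, either way round below 0.2 rad), for 0.2 s.
At the end, for the whole second after the job is handed in: The remote rests flat on the bed (tilt < 0.08 rad), parallel to the holder within 0.2 rad, its centre within 10 mm of the bed's middle line and 68 to 100 mm to -x of the holder's origin; the jaw is sprung down on it (clamp 0.08 to 0.30 rad, pressing with over 1.5 N) (x of remote in the frame of holder between -0.1 and -0.068 m and y of remote in the frame of holder between -0.01 and 0.01 m and z of remote in the frame of holder between 0.006 and 0.014 m and angle between the x axis of remote and the x axis of holder, either way round below 0.2 rad and angle between remote's own z axis and vertical below 0.08 rad and value of joint clamp between 0.08 and 0.3 rad and contact force between clamp and remote above 1.5 N and linear speed of remote below 0.02 m/s); the robot touches nothing.
It fails at once if the clamp is pressed with more than 22 N (contact force between the fingers and clamp above 22 N).
It fails at once if the trigger is pressed with more than 22 N (contact force between the fingers and trigger above 22 N).
It fails at once if the jar, elephant, key bowl or speaker is moved by over 20 mm (distance of any of jar, elephant, key_bowl, speaker from where it was at the start of the episode above 0.02 m).
It also fails if it takes over 72 s, if anything falls off the work surface, if the arm or the gripper's body presses on something with over 40 N, if the wrist force passes 120 N, or if a joint passes its speed limit or range.

## Robot

A 7-joint arm with a two-finger parallel gripper is mounted at the origin on the work surface. World frame = base frame: x ahead of the robot, y to its left, z up, the work surface at z = 0. Lengths are in m, angles in rad, forces in N, time in s.
With the tool pointing down it reaches from about 0.425 to 0.925 m from the base axis. Payload 6.8 kg.
Tool frame: the origin (TCP) lies midway between the tips of the shut fingers; the grasp point (between the pads) lies bot.grip_point_offset behind it (bot.grip_point_offset is the distance from the TCP to the grasp point, in m); z points along the fingers, y is the line along which they close (so a half turn about z gives the same grasp; the last joint's range is limited). The gripper opens to 85 mm and grips with 20 to 120 N. Pads are 22 mm wide; open, the fingers measure 114 mm over their backs; the gripper's body (76 mm by 85 mm) begins 54 mm behind the grasp point. The pads swing forward as they close: fully open they stand 13 mm farther back than shut.
Start: joints at [-0.108, 0.477, 0.022, 1.555, -0.011, 1.109, -0.083], TCP at [0.675, 0, 0.231] pointing down, gripper open.
Joint ranges: [-2.96, 2.96], [-0.34, 2.1], [-1.41, 1.46], [0.24, 2.44], [-1.37, 4.51], [0.17, 1.92], [-2.96, 2.96]. Speed limits (rad/s): [2.39, 2.39, 3.14, 3.14, 3.14, 3.14, 3.14].

## Interface

Orientations are given as a unit quaternion [w, x, y, z].
In Python, from station import get_obs, cams, job, bot gives the robot as it stands.
- The arm moves only by the tool arm_command, never from a script. Its argument "rows" is a list that holds one entry, the list of rows, each a list of 5 numbers: the finger opening in mm, from 0 to 85.4, then the shift along the world's x, y, z in units of 60 mm (1.0 is 60 mm), then the turn about the world's z in units of 0.08 rad (1.0 is 0.08 rad). In form: [[[grip, x, y, z, turn], ...]]. A call has exactly 10 rows; each row shifts and turns the commanded pose from where the row before left it; what a row does not reach is not made up. A row lasts 1/8 s, in which the tool goes at most 62.5 mm and 10.7 degrees, less where a joint would pass 70% of its speed; a pose out of reach is approached as far as the arm can. A call with a number of a shift or a turn outside -1 to 1 is refused whole. A call with a gripper value outside its range is refused whole. The fingers move at their own pace and stop on an object; "newtons" is the grip in N (left out, the last holds). Time passes only in rows, so rows that do not move let the fingers close, or fill a call up. It gives the time, the measured TCP pose, the force, the opening and the grip force at its end, in the units of the state.
- get_obs(): the state, without advancing time (a new reading comes with each control period).
- cams.read_camera(name): name is "scene" or "side" or "wrist"; returns the picture (480x640x3 uint8, red, green, blue); there is no depth.
- cams.camera_params(name): a dict with "K" (3x3 intrinsics, pixels), "extrinsics" (4x4, takes a point from camera to world coordinates). Camera axes: x right, y down, z forward; pixel columns grow to the right and rows downward; lengths in m; the calibration is good to about 2 mm. The wrist camera is an equidistant fisheye: a pixel r from the principal point sees the ray r / f radians off the axis. A picture is of the moment at which its call begins: read the wrist's pose just before it. camera_params takes no time and is no camera call; for the wrist camera it gives the pose at the moment of the call.
- job.hand_in(): hands the job in; it is judged then, once.
The state is a dict: "t": time; "q": joint angles; "joint_vel": joint speeds; "joint_torque": joint torques, N m; "eef_pos": TCP position; "tool_rot": TCP orientation; "contact_force": force on the tool from outside, world axes, zero at the start; "torque": the same for the moment, N m; "gripper_width": opening from 0.0 (shut) to 1.0 (fully open); "grasp_force": force on a finger pad.
Only numpy, scipy, OpenCV 4.12 (cv2) and the standard library are available. Lean on these libraries where they do the work, as an engineer would, in place of code of your own. Each camera call takes 0.05 s, during which the arm holds its last target. There are 200 camera calls.

## Working session

There is one attempt and no reset: what is moved stays moved. The work goes in short steps, Python scripts to look and compute and a tool call to move; the robot and the scene stay as the last step left them, time stands still between calls to the robot, and variables do not carry over. Pictures are saved under pics/ and viewed, at most 10 in all, crops included, and the job is handed in when it is done.

Besides the shell and the picture viewer there is one more tool, called after ">>>" by a JSON object that holds its "op" and its "data", one argument or row to a line. arm_command: Moves the arm, as the interface text tells. Its arguments: {"type":"object","properties":{"rows":{"type":"array"},"newtons":{"type":"number"}},"required":["rows"]}

```bash
ls; mkdir -p pics
cat > h.py <<'E'
import numpy as np, cv2
from station import get_obs, cams, job, bot
def snap(n,f):
    p=cams.camera_params(n); im=cams.read_camera(n); cv2.imwrite('pics/'+f,im[:,:,::-1].copy()); return im,p
def ray(p,u,v,fish=False):
    K=np.array(p['K']);E=np.array(p['extrinsics'])
    x=(u-K[0,2])/K[0,0];y=(v-K[1,2])/K[1,1]
    if fish:
        r=np.hypot(x,y); d=np.array([x/r*np.sin(r),y/r*np.sin(r),np.cos(r)]) if r>1e-9 else np.array([0,0,1.])
    else: d=np.array([x,y,1.]); d/=np.linalg.norm(d)
    return E[:3,3],E[:3,:3]@d
def onz(p,u,v,z,fish=False):
    o,d=ray(p,u,v,fish); return o+d*(z-o[2])/d[2]
def proj(p,X,fish=False):
    K=np.array(p['K']);E=np.array(p['extrinsics']); c=E[:3,:3].T@(np.array(X)-E[:3,3])
    if fish:
        r=np.hypot(c[0],c[1]);t=np.arctan2(r,c[2]);c=np.array([c[0]/r*t,c[1]/r*t,1])
    return K[0,0]*c[0]/c[2]+K[0,2],K[1,1]*c[1]/c[2]+K[1,2]
E
python3 - <<'E'
from h import *
import numpy as np
np.set_printoptions(precision=3,suppress=True)
o=get_obs();print({k:np.round(v,3) for k,v in o.items()},bot.grip_point_offset)
ims=[]
for n in ['scene','side','wrist']:
    im,p=snap(n,n+'0.png');print(n,np.array(p['K']),np.array(p['extrinsics']))
E
```

```text
pics
{'t': np.float64(0.0), 'q': array([-0.108,  0.478,  0.022,  1.556, -0.011,  1.109, -0.083]), 'joint_vel': array([-0.001,  0.001,  0.001, -0.   ,  0.001, -0.002, -0.   ]), 'joint_torque': array([ -0.001, -59.644,   1.608, -28.119,   0.012,   0.009,   0.   ]), 'eef_pos': array([0.674, 0.   , 0.23 ]), 'tool_rot': array([-0.001,  0.707,  0.707, -0.001]), 'contact_force': array([-0.085,  0.279,  0.585]), 'torque': array([-0.032, -0.006,  0.002]), 'grasp_force': np.float64(0.0), 'gripper_width': np.float64(1.004)} 0.0187
scene [[568.256   0.    316.077]
 [  0.    568.256 232.954]
 [  0.      0.      1.   ]] [[-0.18   0.657 -0.732  1.704]
 [ 0.984  0.13  -0.125  0.155]
 [ 0.013 -0.743 -0.67   1.136]
 [ 0.     0.     0.     1.   ]]
side [[552.233   0.    318.12 ]
 [  0.    552.233 236.065]
 [  0.      0.      1.   ]] [[-0.936 -0.271  0.226  0.301]
 [-0.353  0.692 -0.63   0.857]
 [ 0.014 -0.669 -0.743  1.143]
 [ 0.     0.     0.     1.   ]]
wrist [[371.648   0.    318.901]
 [  0.    371.648 236.813]
 [  0.      0.      1.   ]] [[ 1.    -0.001 -0.002  0.674]
 [-0.001 -0.962 -0.274  0.07 ]
 [-0.002  0.274 -0.962  0.373]
 [ 0.     0.     0.     1.   ]]
```

View pics/scene0.png

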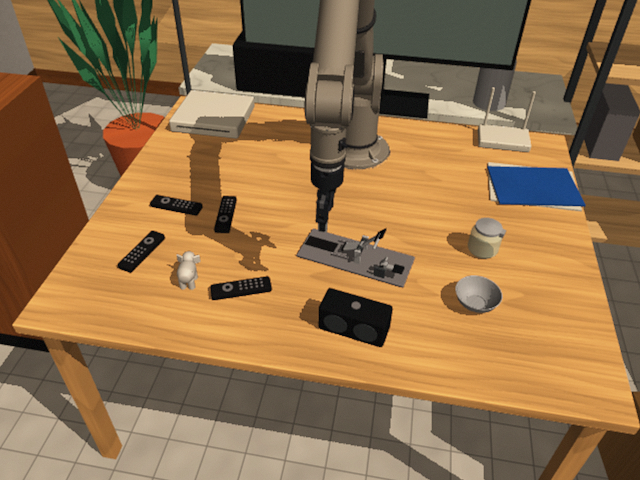

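View pics/side0.png

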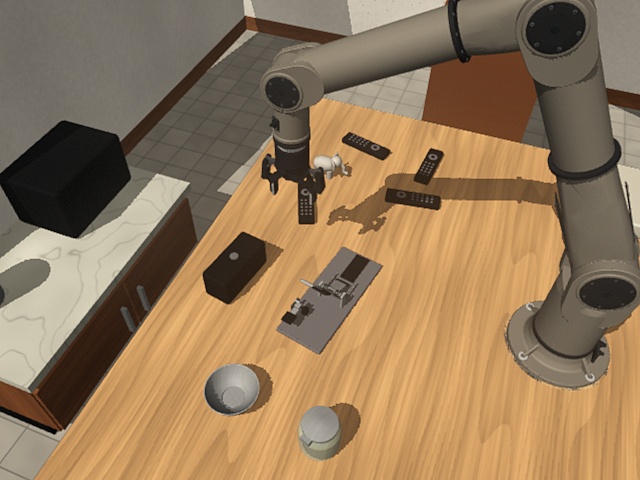

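The scene view shows the holder at about (355,257), with its bed end to the left (robot's -y). Four remotes lie at (226,214), (175,205), (141,251) and (240,288). The elephant is at (187,270), the speaker at (355,316), the bowl at (478,295) and the jar at (486,238). The side view agrees. Next I'll measure in metres.

```bash
cat > m.py <<'E'
from h import *
import sys
np.set_printoptions(precision=3,suppress=True)
def rects(n,im,p,z,mask,amin):
    cs,_=cv2.findContours(mask,cv2.RETR_EXTERNAL,cv2.CHAIN_APPROX_NONE)
    for c in cs:
        if cv2.contourArea(c)<amin: continue
        P=np.array([onz(p,u,v,z)[:2] for u,v in c[:,0]],np.float32)
        r=cv2.minAreaRect(P*1000)
        if r[0][0]<300 or r[0][0]>1300 or abs(r[0][1])>800: continue
        print(n,'px',c[:,0].mean(0).round(),'c',np.round(r[0],1),'size',np.round(r[1],1),'ang',round(r[2],1), cv2.boxPoints(r).round().tolist())
for n in ['scene','side']:
    im=cv2.imread(f'pics/{n}0.png'); p=cams.camera_params(n)
    print('dark'); m=(im.max(2)<60).astype(np.uint8); rects(n,im,p,.018,m,150)
    print('grey'); hsv=cv2.cvtColor(im,cv2.COLOR_BGR2HSV)
    m=((hsv[:,:,1]<60)&(hsv[:,:,2]<200)).astype(np.uint8); m=cv2.morphologyEx(m,cv2.MORPH_OPEN,np.ones((3,3),np.uint8)); rects(n,im,p,.01,m,150)
im=cv2.imread('pics/scene0.png')[205:305,275:435]; a=cv2.resize(im,None,fx=5,fy=5,interpolation=cv2.INTER_CUBIC)[:500]; cv2.imwrite('pics/c0.png',a)
E
python3 m.py
```

```text
dark
scene px [626. 458.] c [1028.   690.9] size [ 64. 139.] ang 77.4 [[953.0, 675.0], [1089.0, 644.0], [1103.0, 707.0], [967.0, 737.0]]
scene px [ 23. 342.] c [1003.4 -672.4] size [ 31.5 141.6] ang 0.1 [[987.0, -602.0], [988.0, -743.0], [1019.0, -743.0], [1019.0, -602.0]]
scene px [355. 317.] c [772.6  95.6] size [185.2 135.8] ang 79.8 [[689.0, 16.0], [823.0, -8.0], [856.0, 175.0], [722.0, 199.0]]
scene px [239. 287.] c [ 734.1 -210.9] size [ 55.3 157.5] ang 23.3 [[678.0, -149.0], [740.0, -294.0], [791.0, -272.0], [728.0, -128.0]]
scene px [385. 271.] c [597.3 163.5] size [48.6 96.7] ang 14.9 [[561.0, 204.0], [586.0, 110.0], [633.0, 123.0], [608.0, 216.0]]
scene px [321. 244.] c [524.3 -31.8] size [87.7 37.9] ang 78.1 [[497.0, -71.0], [534.0, -79.0], [552.0, 7.0], [515.0, 15.0]]
scene px [139. 251.] c [ 651.2 -523.3] size [ 52.1 163.7] ang 76.3 [[566.0, -529.0], [725.0, -568.0], [737.0, -517.0], [578.0, -479.0]]
scene px [225. 214.] c [ 449.  -341.6] size [170.5  46.7] ang 8.9 [[361.0, -332.0], [368.0, -378.0], [537.0, -351.0], [530.0, -305.0]]
scene px [175. 204.] c [ 438.6 -502.5]
[... 2721 characters left out ...]
, 598.0], [1099.0, 613.0], [1088.0, 733.0]]
side px [319. 432.] c [450.2 410.5] size [ 78.9 111.5] ang 18.6 [[395.0, 451.0], [431.0, 345.0], [505.0, 370.0], [470.0, 476.0]]
side px [231. 389.] c [665.5 390.6] size [118.8 121.9] ang 24.8 [[586.0, 421.0], [637.0, 310.0], [745.0, 360.0], [694.0, 471.0]]
side px [128. 319.] c [978.2 318. ] size [15.5 85.5] ang 52.0 [[940.0, 338.0], [1007.0, 286.0], [1017.0, 298.0], [949.0, 350.0]]
side px [327. 298.] c [546.8  73.6] size [313.5 128.5] ang 78.3 [[452.0, -67.0], [578.0, -93.0], [642.0, 214.0], [516.0, 240.0]]
side px [335. 131.] c [ 763.3 -583.2] size [2869.9 1871.2] ang 22.4 [[-920.0, -265.0], [-207.0, -1995.0], [2447.0, -901.0], [1733.0, 829.0]]
```

View pics/wrist0.png

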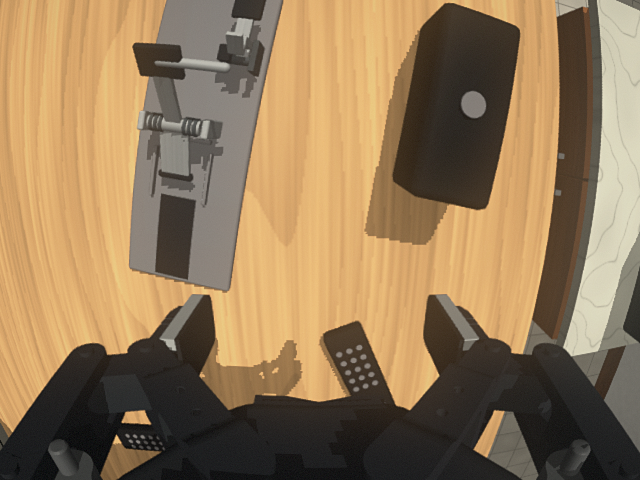

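The wrist view shows the holder with its bed pad at (175,235), thumb plate at (158,60), catch at (238,40) and trigger pad at (248,8). The bed-end plate corners are at (130,268) and (231,290). The remote I want is the one nearest the base, at about (0.444, -0.338). I'll take enlarged crops to get the catch setting.

Run:
```python
from h import *
np.set_printoptions(precision=4,suppress=True)
p=cams.camera_params('wrist')
for uv in [(130,268),(231,290),(163,196),(196,198),(186,278),(156,272)]: print(uv,onz(p,*uv,.01,True))
s=cams.camera_params('scene')
for uv in [(312,231),(414,259),(407,284),(296,253)]: print(uv,onz(s,*uv,.01))
a=cv2.imread('pics/scene0.png')[222:292,290:420]; b=cv2.imread('pics/side0.png')[240:360,270:390]
A=cv2.resize(a,None,fx=3,fy=3,interpolation=cv2.INTER_CUBIC);
A=cv2.resize(a[:,40:],None,fx=6,fy=6,interpolation=cv2.INTER_CUBIC)[:,:400]  # origin (330,222) x6
A=cv2.resize(cv2.imread('pics/scene0.png')[222:292,350:416],None,fx=6,fy=6,interpolation=cv2.INTER_CUBIC)
B=cv2.resize(cv2.imread('pics/side0.png')[275:345,275:341],None,fx=6,fy=6,interpolation=cv2.INTER_CUBIC)
cv2.imwrite('pics/c1.png',np.hstack([A,B]))
# predicted pixel positions, pad top at several heights
ux=np.array([.204,.979]);uy=np.array([-.979,.204]);O=np.array([.5394,.0675])
for z in (.033,.04,.05,.06):
    X=np.r_[O+ux*.140-uy*.045,z]; ps,pd=np.array(proj(s,X)),np.array(proj(cams.camera_params('side'),X))
    print(z,ps,(ps-[350,222])*6,pd,(pd-[275,275])*6+[396,0],proj(p,X,True))
```

```text
(130, 268) [ 0.4571 -0.0699  0.01  ]
(231, 290) [ 0.578  -0.0929  0.01  ]
(163, 196) [0.5101 0.0118 0.01  ]
(196, 198) [0.5476 0.0086 0.01  ]
(186, 278) [ 0.5271 -0.0799  0.01  ]
(156, 272) [ 0.4908 -0.0738  0.01  ]
(312, 231) [ 0.4676 -0.0685  0.01  ]
(414, 259) [0.528  0.2361 0.01  ]
(407, 284) [0.6283 0.2227 0.01  ]
(296, 253) [ 0.5686 -0.0957  0.01  ]
0.033 [398.2599 272.3808] [289.5595 302.2851] [287.3865 320.4145] [470.3192 272.4872] (np.float64(251.588558824879), np.float64(5.161215875886711))
0.04 [398.5459 270.5691] [291.2751 291.4145] [287.3056 318.7718] [469.8337 262.6309] (np.float64(250.2594708692872), np.float64(2.75407378762705))
0.05 [398.9574 267.9615] [293.7444 275.7688] [287.1889 316.4023] [469.1335 248.4135] (np.float64(248.2728703698558), np.float64(-0.8362568443151588))
0.06 [399.3726 265.3308] [296.2355 259.9848] [287.0709 314.0054] [468.4252 234.0326] (np.float64(246.17550106181565), np.float64(-4.616832185860233))
```

View pics/c1.png

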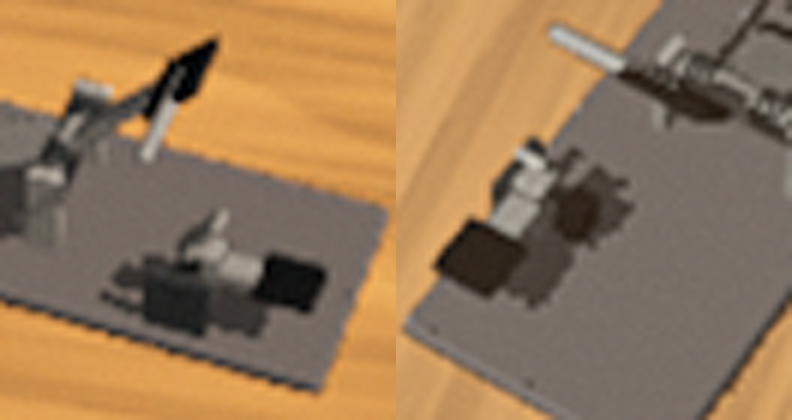

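The pad in the crops is at about (293,277) left and (481,256) right. That puts its top near z 0.046, so the catch should take around clamp 0.9 to 1.0. The holder origin is about (0.541, 0.067), with its x axis at 78.3°. I'm moving over the thumb plate with shut fingers.

>>> {"op": "arm_command", "data": {
  "rows": [
    [[0,-0.25,0.26,-0.19,-0.32],[0,-0.25,0.26,-0.19,-0.32],[0,-0.25,0.26,-0.19,-0.32],[0,-0.25,0.26,-0.19,-0.32],[0,-0.25,0.26,-0.19,-0.32],[0,-0.25,0.26,-0.19,-0.32],[0,-0.25,0.26,-0.19,-0.32],[0,-0.25,0.26,-0.19,-0.31],[0,0,0,0,0],[0,0,0,0,0]]
  ],
  "newtons": 40
}}

```text
t: 1.4
eef_pos: [0.5559, 0.1241, 0.1405]
tool_rot: [0.0, 0.776, 0.631, 0.0]
contact_force: [0.2, -0.4, 0.5]
gripper_width: 0.004
grasp_force: 0.0
```

Run:
```python
from h import *
np.set_printoptions(precision=4,suppress=True)
o=get_obs();im,p=snap('wrist','w1.png');print(o['t'],o['eef_pos'],o['tool_rot'],o['contact_force'],o['gripper_width'])
np.save('w1.npy',np.array(p['extrinsics']))
O=np.array([.541,.067]);ux=np.array([.2028,.9792]);uy=np.array([-.9792,.2028])
for X in [(67,0,106),(140,-45,46),(165,-68,10),(165,56,10)]:
    print(X,proj(p,np.r_[O+ux*X[0]/1e3+uy*X[1]/1e3,X[2]/1e3],True))
```

```text
1.4 [0.5559 0.1241 0.1405] [0.0004 0.7755 0.6313 0.0003] [ 0.1883 -0.4108  0.485 ] 0.004088975969435672
(67, 0, 106) (np.float64(314.2484860874714), np.float64(259.61159588347493))
(140, -45, 46) (np.float64(386.05387830988366), np.float64(118.01747598205488))
(165, -68, 10) (np.float64(408.1691349763246), np.float64(87.95679857405293))
(165, 56, 10) (np.float64(238.76934211216218), np.float64(87.58510701302015))
```

View pics/w1.png

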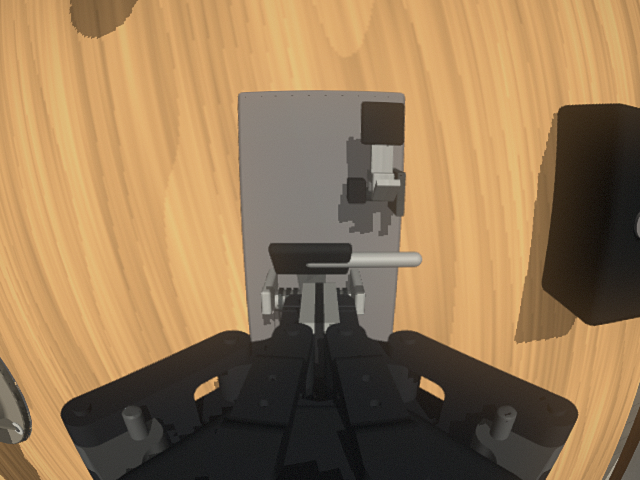

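The wrist view from above shows the trigger pad spanning (361–404, 102–144), the plate's far corners at (239,94) and (404,94), and the thumb plate at (311,258), straight below the fingers.

Run:
```python
from h import *
np.set_printoptions(precision=4,suppress=True)
p=dict(K=cams.camera_params('wrist')['K'],extrinsics=np.load('w1.npy'))
a=onz(p,239,93.5,.01,True);b=onz(p,404.5,93.5,.01,True);print(a,b,np.linalg.norm(a-b),np.degrees(np.arctan2(*(b-a)[[1,0]])))
for z in (.033,.04,.045,.05,.055,.06):
    q=[onz(p,u,v,z,True)[:2] for u,v in [(361,102),(404,102),(404,144.5),(361,144.5)]]
    print(z,np.linalg.norm(q[1]-q[0])*1e3,np.linalg.norm(q[2]-q[1])*1e3,np.mean(q,0))
```

```text
[0.5189 0.2355 0.01  ] [0.6374 0.2111 0.01  ] 0.12106440449199055 -11.649128138358245
0.033 29.23815008908398 29.103280374403997 [0.613  0.1921]
0.04 28.418348728446254 28.287260592808313 [0.6118 0.1921]
0.045 27.83277632799073 27.704389320240008 [0.6109 0.1921]
0.05 27.247203927535427 27.121518047671675 [0.61   0.1921]
0.055 26.66163152707991 26.53864677510334 [0.6092 0.1921]
0.06 26.076059126624383 25.955775502535012 [0.6083 0.1922]
```

Run:
```python
import numpy as np
from scipy.optimize import brentq
prev=np.array([61.1,140.5])
for c in [0,.1,.2,.3,.4,.5,.6,.7,.75,.8,.85,.9,.95,1.,1.05,1.1,1.15]:
    a=.85-c; s,k=np.sin(a),np.cos(a)
    xp=20+75*k-3*s; xt=xp-9*np.clip(a/.4,-1,1)
    xc=xt+(11 if a>0 else -11)
    z=48+(3+(xc-20)*s)/k
    d=np.array([xt,z])-prev
    print(c,round(xt,1),round(z,1),'d holder x,z',d.round(1),'units',np.round(np.array([d[0]*.2028,d[0]*.9792,d[1]])/60,3)); prev=np.array([xt,z])
```

```text
0 58.2 108.6 d holder x,z [ -2.9 -31.9] units [-0.01  -0.047 -0.532]
0.1 63.8 103.2 d holder x,z [ 5.6 -5.4] units [ 0.019  0.091 -0.09 ]
0.2 68.9 97.3 d holder x,z [ 5.1 -5.9] units [ 0.017  0.083 -0.098]
0.3 73.4 91.0 d holder x,z [ 4.5 -6.3] units [ 0.015  0.073 -0.105]
0.4 77.2 84.3 d holder x,z [ 3.9 -6.7] units [ 0.013  0.063 -0.112]
0.5 81.5 77.7 d holder x,z [ 4.3 -6.6] units [ 0.015  0.071 -0.11 ]
0.6 86.3 70.8 d holder x,z [ 4.8 -6.8] units [ 0.016  0.078 -0.114]
0.7 90.3 63.3 d holder x,z [ 4.  -7.5] units [ 0.014  0.066 -0.125]
0.75 92.1 59.4 d holder x,z [ 1.7 -4. ] units [ 0.006  0.028 -0.066]
0.8 93.6 55.2 d holder x,z [ 1.6 -4.1] units [ 0.005  0.025 -0.069]
0.85 95.0 51.0 d holder x,z [ 1.4 -4.2] units [ 0.005  0.022 -0.071]
0.9 96.2 47.7 d holder x,z [ 1.2 -3.3] units [ 0.004  0.019 -0.054]
0.95 97.2 44.4 d holder x,z [ 1.  -3.4] units [ 0.003  0.016 -0.056]
1.0 98.0 40.9 d holder x,z [ 0.8 -3.5] units [ 0.003  0.013 -0.058]
1.05 98.6 37.4 d holder x,z [ 0.6 -3.6] units [ 0.002  0.01  -0.059]
1.1 99.0 33.7 d holder x,z [ 0.4 -3.6] units [ 0.001  0.007 -0.061]
1.15 99.3 30.0 d holder x,z [ 0.3 -3.7] units [ 0.001  0.004 -0.062]
```

>>> {"op": "arm_command", "data": {
  "rows": [
    [[0,-0.023,-0.012,-0.17,0],[0,-0.023,-0.012,-0.17,0],[0,-0.023,-0.012,-0.17,0],[0,0.009,0.045,-0.045,0],[0,0.009,0.045,-0.045,0],[0,0.009,0.042,-0.05,0],[0,0.009,0.042,-0.05,0],[0,0.008,0.036,-0.052,0],[0,0.008,0.036,-0.052,0],[0,0,0,0,0]]
  ]
}}

```text
t: 2.7
eef_pos: [0.554, 0.1378, 0.0917]
tool_rot: [-0.0, 0.775, 0.632, 0.0]
contact_force: [-1.1, -2.0, 3.4]
gripper_width: -0.002
grasp_force: 1.7
```

>>> {"op": "arm_command", "data": {
  "rows": [
    [[0,0.007,0.032,-0.056,0],[0,0.007,0.032,-0.056,0],[0,0.007,0.035,-0.055,0],[0,0.007,0.035,-0.055,0],[0,0.008,0.039,-0.057,0],[0,0.008,0.039,-0.057,0],[0,0.007,0.033,-0.062,0],[0,0.007,0.033,-0.062,0],[0,0,0,0,0],[0,0,0,0,0]]
  ]
}}

```text
t: 3.95
eef_pos: [0.5577, 0.1533, 0.0641]
tool_rot: [0.0, 0.776, 0.631, -0.0]
contact_force: [-0.6, -4.8, 5.5]
gripper_width: 0.003
grasp_force: 2.9
```

>>> {"op": "arm_command", "data": {
  "rows": [
    [[0,0.003,0.014,-0.033,0],[0,0.003,0.014,-0.033,0],[0,0.003,0.013,-0.034,0],[0,0.002,0.012,-0.035,0],[0,0,0,0,0],[0,0,0,0,0],[0,0,0,0,0],[0,0,0,0,0],[0,0,0,0,0],[0,0,0,0,0]]
  ]
}}

```text
t: 5.2
eef_pos: [0.5586, 0.1564, 0.0563]
tool_rot: [0.0, 0.776, 0.631, -0.0]
contact_force: [-2.3, -4.5, 6.9]
gripper_width: -0.001
grasp_force: 3.5
```

>>> {"op": "arm_command", "data": {
  "rows": [
    [[0,0.003,0.012,-0.03,0],[0,0.002,0.01,-0.03,0],[0,0,0,0,0],[0,0,0,0,0],[0,0,0,0,0],[0,0,0,0,0],[0,0,0,0,0],[0,0,0,0,0],[0,0,0,0,0],[0,0,0,0,0]]
  ]
}}

```text
t: 6.45
eef_pos: [0.559, 0.1577, 0.0527]
tool_rot: [0.001, 0.776, 0.631, 0.0]
contact_force: [-1.1, -5.7, 7.3]
gripper_width: -0.002
grasp_force: 3.5
```

>>> {"op": "arm_command", "data": {
  "rows": [
    [[0,0.003,0.012,-0.03,0],[0,0.002,0.01,-0.03,0],[0,0,0,0,0],[0,0,0,0,0],[0,0,0,0,0],[0,0,0,0,0],[0,0,0,0,0],[0,0,0,0,0],[0,0,0,0,0],[0,0,0,0,0]]
  ]
}}

```text
t: 7.7
eef_pos: [0.5592, 0.1585, 0.0492]
tool_rot: [0.001, 0.776, 0.631, -0.0]
contact_force: [-2.1, -7.1, 7.4]
gripper_width: -0.001
grasp_force: 4.1
```

>>> {"op": "arm_command", "data": {
  "rows": [
    [[0,0,-0.01,-0.025,0],[0,0,-0.01,-0.025,0],[0,0,0,0,0],[0,0,0,0,0],[0,0,0,0,0],[0,0,0,0,0],[0,0,0,0,0],[0,0,0,0,0],[0,0,0,0,0],[0,0,0,0,0]]
  ]
}}

```text
t: 8.95
eef_pos: [0.5592, 0.1584, 0.0461]
tool_rot: [0.0, 0.776, 0.631, 0.0]
contact_force: [-1.2, -4.3, 7.2]
gripper_width: -0.003
grasp_force: 3.4
```

>>> {"op": "arm_command", "data": {
  "rows": [
    [[0,0,0.003,-0.02,0],[0,0,0.003,-0.02,0],[0,0,0,0,0],[0,0,0,0,0],[0,0,0,0,0],[0,0,0,0,0],[0,0,0,0,0],[0,0,0,0,0],[0,0,0,0,0],[0,0,0,0,0]]
  ]
}}

```text
t: 10.2
eef_pos: [0.5592, 0.1584, 0.0439]
tool_rot: [0.0, 0.776, 0.631, 0.0]
contact_force: [-2.7, -5.0, 8.0]
gripper_width: 0.002
grasp_force: 4.3
```

>>> {"op": "arm_command", "data": {
  "rows": [
    [[0,0,0.003,-0.02,0],[0,0,0.003,-0.02,0],[0,0,0,0,0],[0,0,0,0,0],[0,0,0,0,0],[0,0,0,0,0],[0,0,0,0,0],[0,0,0,0,0],[0,0,0,0,0],[0,0,0,0,0]]
  ]
}}

```text
t: 11.45
eef_pos: [0.5592, 0.1583, 0.0422]
tool_rot: [0.001, 0.776, 0.631, -0.0]
contact_force: [-4.7, -6.0, 16.1]
gripper_width: 0.002
grasp_force: 8.1
```

The force jumped to about 17 N over 1.7 mm, which is the stop. I'm lifting off to check that the catch holds.

>>> {"op": "arm_command", "data": {
  "rows": [
    [[0,0,-0.02,0.1,0],[0,0,-0.02,0.3,0],[0,0,0,0.6,0],[0,0,0,0.8,0],[0,0,0,0,0],[0,0,0,0,0],[0,0,0,0,0],[0,0,0,0,0],[0,0,0,0,0],[0,0,0,0,0]]
  ]
}}

```text
t: 12.7
eef_pos: [0.5586, 0.157, 0.1489]
tool_rot: [-0.0, 0.775, 0.631, -0.0]
contact_force: [-0.3, 0.0, 0.1]
gripper_width: -0.005
grasp_force: 0.0
```

Run:
```python
from h import *
np.set_printoptions(precision=4,suppress=True)
o=get_obs();print(o['eef_pos'],o['q'],o['contact_force'])
im,p=snap('wrist','w2.png');im2,_=snap('side','s2.png')
A=cv2.resize(cv2.imread('pics/s2.png')[225:365,260:400],None,fx=3,fy=3,interpolation=cv2.INTER_CUBIC)
B=cv2.imread('pics/w2.png')[:420,140:500]
cv2.imwrite('pics/c2.png',np.hstack([A,B]))
```

```text
[0.5586 0.157  0.1489] [-0.3912  0.414   0.0124  1.865  -0.0066  0.8631 -0.5796] [-0.2766  0.0489  0.0503]
```

View pics/c2.png

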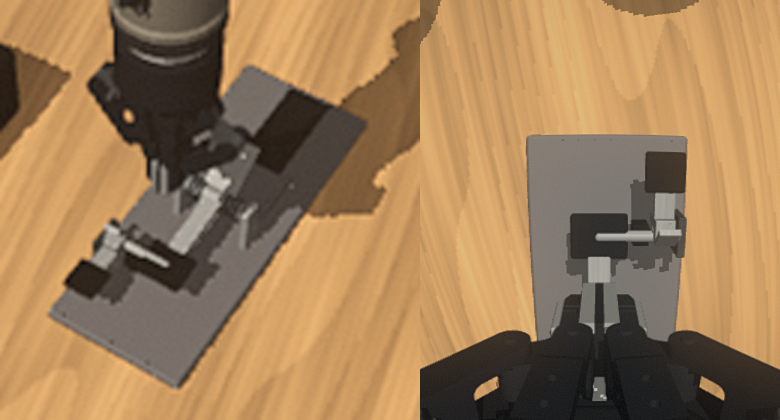

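The clamp is cocked: the plate is down at (165,262) in the left crop, with its pin hooked under the catch at (118,240), and the jaw is up. Now for the remote.

>>> {"op": "arm_command", "data": {
  "rows": [
    [[0,-0.05,-0.3,0.2,-0.5],[20,-0.1,-0.5,0.1,-0.85],[60,-0.12,-0.5,0.05,-0.9],[80,-0.12,-0.5,0,-0.9],[80,-0.12,-0.5,0,-0.9],[80,-0.12,-0.5,0,-0.9],[80,-0.12,-0.5,0,-0.9],[80,-0.12,-0.5,0,-0.9],[80,-0.12,-0.5,0,-0.9],[80,-0.12,-0.5,0,-0.9]]
  ]
}}

```text
t: 14.05
eef_pos: [0.4917, -0.133, 0.1702]
tool_rot: [0.0, 0.943, 0.333, 0.0]
contact_force: [0.8, 0.0, -0.3]
gripper_width: 0.931
grasp_force: 0.0
```

>>> {"op": "arm_command", "data": {
  "rows": [
    [[80,-0.12,-0.5,0,-0.9],[80,-0.12,-0.5,0,-0.9],[80,-0.12,-0.5,0,-0.9],[80,-0.12,-0.5,0,-0.9],[80,-0.12,-0.5,0,-0.9],[80,-0.12,-0.5,0,-0.9],[80,-0.12,-0.48,0,-0.9],[80,-0.1,-0.2,0,-0.4],[80,0,0,0,0],[80,0,0,0,0]]
  ]
}}

```text
t: 15.3
eef_pos: [0.4362, -0.3505, 0.17]
tool_rot: [-0.0, 0.997, 0.074, 0.0]
contact_force: [-0.1, 0.6, 0.0]
gripper_width: 0.935
grasp_force: 0.0
```

Run:
```python
from h import *
np.set_printoptions(precision=4,suppress=True)
o=get_obs();im,p=snap('wrist','w3.png');print(o['t'],o['eef_pos'],o['tool_rot'],o['gripper_width'],o['contact_force'])
R=cv2
from scipy.spatial.transform import Rotation as Ro
w,x,y,z=o['tool_rot'];M=Ro.from_quat([x,y,z,w]).as_matrix();print('tool y ang',np.degrees(np.arctan2(M[1,1],M[0,1])))
g=im.max(2)
m=((g<70)).astype(np.uint8)
np.save('w3.npy',np.array(p['extrinsics']))
```

```text
15.3 [ 0.4362 -0.3505  0.17  ] [-0.0005  0.9972  0.0743  0.    ] 0.9352169305514769 [-0.1476  0.5711  0.0368]
tool y ang -81.47995915260795
```

View pics/w3.png

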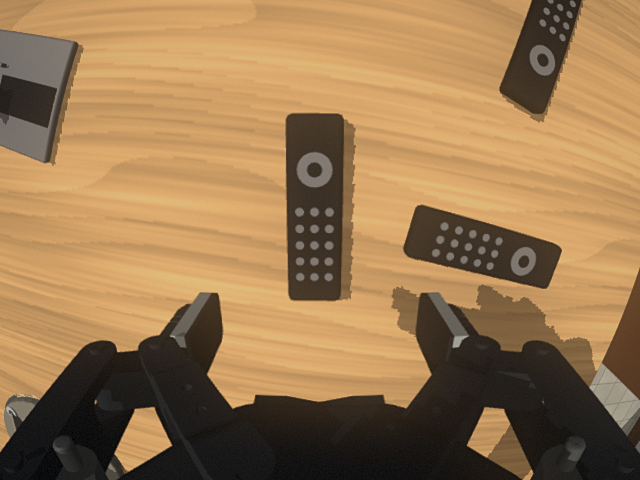

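The remote is at pixels (287–343, 114–300), upright in the wrist view. The others lie further right, so this is the nearest one.

Run:
```python
from h import *
np.set_printoptions(precision=4,suppress=True)
p=dict(K=cams.camera_params('wrist')['K'],extrinsics=np.load('w3.npy'))
q=np.array([onz(p,u,v,.02,True) for u,v in [(286.5,114),(343,114),(343.5,299.5),(290,299.5)]])
print(q,q.mean(0),np.linalg.norm(q[1]-q[0]),np.linalg.norm(q[2]-q[1]));d=(q[0]+q[1]-q[2]-q[3])
print(np.degrees(np.arctan2(d[1],d[0])))
```

```text
[[ 0.5163 -0.3119  0.02  ]
 [ 0.5226 -0.3552  0.02  ]
 [ 0.3692 -0.3808  0.02  ]
 [ 0.3623 -0.3348  0.02  ]] [ 0.4426 -0.3457  0.02  ] 0.04375454197639782 0.15548885712994967
8.9481526317628
```

>>> {"op": "arm_command", "data": {
  "rows": [
    [[80,-0.04,0.046,-0.5,0],[80,-0.04,0.046,-0.5,0],[80,0,0,-0.5,0],[80,0,0,-0.5,0],[80,0,0,-0.4,0],[80,0,0,-0.2,0],[80,0,0,-0.13,0],[80,0,0,0,0],[30,0,0,0,0],[30,0,0,0,0]]
  ],
  "newtons": 40
}}

```text
t: 16.6
eef_pos: [0.4313, -0.3466, 0.0071]
tool_rot: [0.0, 0.997, 0.073, 0.001]
contact_force: [-2.5, 6.0, 30.4]
gripper_width: 0.531
grasp_force: 22.1
```

>>> {"op": "arm_command", "data": {
  "rows": [
    [[30,0,0,0,0],[30,0,0,0,0],[30,0,0,0,0],[30,0,0,0,0],[30,0,0,0,0],[30,0,0,0.1,0],[30,0,0,0.2,0],[30,0,0,0.3,0],[30,0,0,0.2,0],[30,0,0,0,0]]
  ]
}}

```text
t: 17.85
eef_pos: [0.4318, -0.3467, 0.0558]
tool_rot: [0.001, 0.997, 0.073, 0.001]
contact_force: [0.4, -0.1, -1.5]
gripper_width: 0.523
grasp_force: 41.3
```

The remote is gripped and lifted. I'm carrying and turning it toward the -x side of the holder.

>>> {"op": "arm_command", "data": {
  "rows": [
    [[30,0.065,0.2,0,0.95],[30,0.065,0.2,0,0.95],[30,0.065,0.2,0,0.95],[30,0.065,0.2,0,0.95],[30,0.065,0.2,0,0.95],[30,0.065,0.2,0,0.95],[30,0.065,0.2,0,0.95],[30,0.065,0.2,0,0.95],[30,0.065,0.2,0,0.95],[30,0.065,0.2,0,0.95]]
  ]
}}

```text
t: 19.1
eef_pos: [0.4702, -0.2254, 0.0544]
tool_rot: [0.0, 0.898, 0.44, 0.0]
contact_force: [-0.0, -0.5, -0.9]
gripper_width: 0.527
grasp_force: 41.3
```

>>> {"op": "arm_command", "data": {
  "rows": [
    [[30,0.065,0.2,0,0.95],[30,0.065,0.2,0,0.95],[30,0.065,0.2,0,0.95],[30,0.065,0.2,0,0.95],[30,0.065,0.2,0,0.95],[30,0.065,0.16,0,0.95],[30,0,0,0,0.04],[30,0,0,0,0],[30,0,0,0,0],[30,0,0,0,0]]
  ]
}}

```text
t: 20.35
eef_pos: [0.4932, -0.157, 0.0544]
tool_rot: [0.0, 0.776, 0.631, -0.0]
contact_force: [-0.2, 0.1, -0.9]
gripper_width: 0.525
grasp_force: 41.3
```

Run:
```python
from h import *
np.set_printoptions(precision=4,suppress=True)
o=get_obs();im,p=snap('wrist','w4.png');print(o['t'],o['eef_pos'],o['tool_rot'],o['gripper_width'],o['contact_force'])
np.save('w4.npy',np.array(p['extrinsics']))
from scipy.spatial.transform import Rotation as Ro
w,x,y,z=o['tool_rot'];M=Ro.from_quat([x,y,z,w]).as_matrix();print('tool y ang',np.degrees(np.arctan2(M[1,1],M[0,1])))
O=np.array([.540,.065]);ux=np.array([.2028,.9792]);uy=np.array([-.9792,.2028]);d=o['eef_pos'][:2]-O;print('holder',d@ux,d@uy)
```

```text
20.35 [ 0.4932 -0.157   0.0544] [ 0.0001  0.7759  0.6308 -0.0001] 0.5248114836471586 [-0.1612  0.0821 -0.8529]
tool y ang -11.778396768652755
holder -0.22689768202380237 0.0007919601883291869
```

View pics/w4.png

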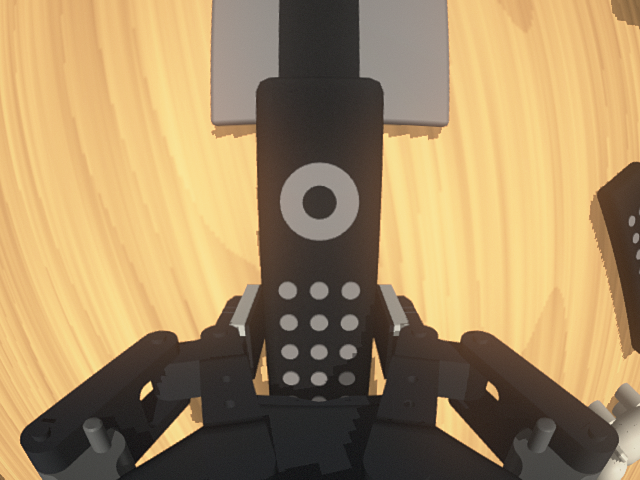

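The remote is held straight, with its front end at row 78 (columns 257–383). The holder's bed-end corners are at (212,124) and (448,124), and the bed pad spans columns 280–359. Now checking the alignment.

Run:
```python
from h import *
np.set_printoptions(precision=4,suppress=True)
p=dict(K=cams.camera_params('wrist')['K'],extrinsics=np.load('w4.npy'))
ux=np.array([.2028,.9792]);uy=np.array([-.9792,.2028]);T=np.array([.4932,-.157])
for n,u,v,z in [('plate',212,124,.01),('plate',448,124,.01),('pad',279.5,40,.011),('pad',359,40,.011),('pad',279.5,5,.011),('pad',359,5,.011),('rem',257,79,.067),('rem',383,79,.067)]:
    q=onz(p,u,v,z,True)[:2]; print(n,q,'rel tcp holder axes',(q-T)@ux*1e3,(q-T)@uy*1e3)
```

```text
plate [ 0.4551 -0.0706] rel tcp holder axes 76.909105326582 54.816578039836166
plate [ 0.5734 -0.0946] rel tcp holder axes 77.3510469533203 -65.84135964553472
pad [ 0.4978 -0.0369] rel tcp holder axes 118.51008103134804 19.86496778436129
pad [ 0.5362 -0.045 ] rel tcp holder axes 118.41659966334896 -19.358371238402444
pad [ 0.5015 -0.0181] rel tcp holder axes 137.7359117929971 20.021722273099545
pad [ 0.5403 -0.0262] rel tcp holder axes 137.64291457418537 -19.620372499030484
rem [ 0.4901 -0.0644] rel tcp holder axes 90.08772022692109 21.823488935594984
rem [ 0.5326 -0.0732] rel tcp holder axes 90.00790567114578 -21.627610006062717
```

>>> {"op": "arm_command", "data": {
  "rows": [
    [[30,0,0,-0.22,0],[30,0.02,0.1,-0.22,0],[30,0.06,0.29,0,0],[30,0.065,0.31,0,0],[30,0.065,0.31,0,0],[30,0.065,0.31,0,0],[30,0.065,0.31,0,0],[30,0.06,0.3,0,0],[30,0.04,0.18,0,0],[30,0.008,0.045,0,0]]
  ]
}}

```text
t: 21.65
eef_pos: [0.5204, -0.0265, 0.028]
tool_rot: [-0.0, 0.775, 0.632, 0.0]
contact_force: [-0.1, -0.7, -1.8]
gripper_width: 0.525
grasp_force: 41.2
```

>>> {"op": "arm_command", "data": {
  "rows": [
    [[30,0,0,-0.04,0],[30,0,0,-0.04,0],[30,0,0,-0.04,0],[30,0,0,-0.02,0],[30,0,0,0,0],[30,0,0,0,0],[30,0,0,0,0],[30,0,0,0,0],[30,0,0,0,0],[30,0,0,0,0]]
  ]
}}

```text
t: 22.9
eef_pos: [0.5202, -0.0273, 0.0196]
tool_rot: [0.0, 0.776, 0.631, 0.0]
contact_force: [-0.1, 0.6, -1.2]
gripper_width: 0.527
grasp_force: 41.2
```

>>> {"op": "arm_command", "data": {
  "rows": [
    [[30,0,0,-0.015,0],[30,0,0,-0.015,0],[30,0,0,-0.01,0],[30,0,0,0,0],[30,0,0,0,0],[30,0,0,0,0],[30,0,0,0,0],[30,0,0,0,0],[30,0,0,0,0],[30,0,0,0,0]]
  ]
}}

```text
t: 24.15
eef_pos: [0.5202, -0.0274, 0.0173]
tool_rot: [-0.0, 0.776, 0.631, 0.0]
contact_force: [-2.2, -0.3, 6.0]
gripper_width: 0.522
grasp_force: 42.0
```

>>> {"op": "arm_command", "data": {
  "rows": [
    [[50,0,0,0,0],[56,0,0,0,0],[70,0,0,0,0],[70,0,0,0,0],[70,0,0,0,0],[70,-0.02,-0.08,0.2,0],[70,-0.04,-0.18,0.5,0],[70,-0.04,-0.18,0.7,0],[70,-0.04,-0.18,0.7,0],[70,0,0,0,0]]
  ]
}}

```text
t: 25.4
eef_pos: [0.5139, -0.0662, 0.1472]
tool_rot: [0.003, 0.776, 0.63, 0.003]
contact_force: [0.2, 0.6, 0.7]
gripper_width: 0.82
grasp_force: 0.0
```

Run:
```python
from h import *
np.set_printoptions(precision=4,suppress=True)
o=get_obs();im,p=snap('wrist','w5.png');print(o['t'],o['eef_pos'],o['contact_force'],o['gripper_width'])
np.save('w5.npy',np.array(p['extrinsics']))
```

```text
25.4 [ 0.5139 -0.0662  0.1472] [0.1938 0.644  0.729 ] 0.819782251791023
```

View pics/w5.png

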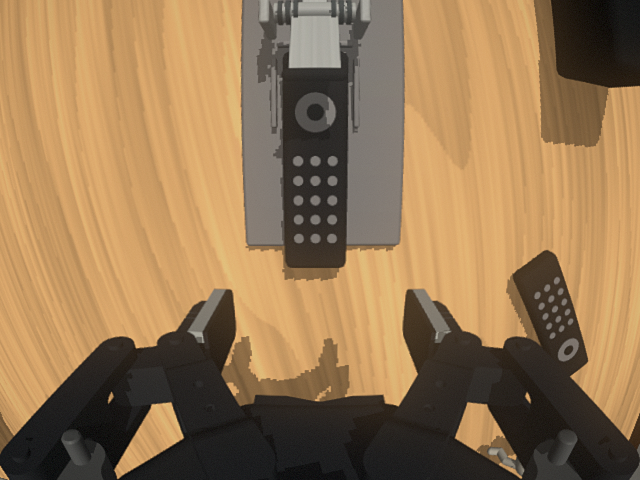

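The remote lies straight between the side walls under the raised jaw, with its near end at row 268 (columns 284–346). The plate edge is at row 245 (columns 245–401). I'm checking the numbers before triggering.

Run:
```python
from h import *
np.set_printoptions(precision=4,suppress=True)
p=dict(K=cams.camera_params('wrist')['K'],extrinsics=np.load('w5.npy'))
ux=np.array([.2028,.9792]);uy=np.array([-.9792,.2028]);O=np.array([.54,.065])
for n,u,v,z in [('plate',245,245,.01),('plate',400.5,245,.01),('rem',284.5,268,.03),('rem',346,268,.03),('remtop',284.5,80,.03),('remtop',348.5,80,.03)]:
    q=onz(p,u,v,z,True)[:2]; print(n,q,(q-O)@ux*1e3,(q-O)@uy*1e3)
T=get_obs()['eef_pos']
t=O+ux*.140-uy*.045; print('trig',t,(np.r_[t,.09]-T)/.06)
```

```text
plate [ 0.4534 -0.0695] -149.2183641968295 57.535693067510756
plate [ 0.5748 -0.0954] -150.02954911083108 -66.60834958638938
rem [ 0.4832 -0.0878] -161.17711873215706 24.59755599057489
rem [ 0.5281 -0.0974] -161.4649172681836 -21.318486944284807
remtop [0.5134 0.0448] -25.167935165572136 21.94229829204879
remtop [0.5564 0.0357] -25.387529874055957 -21.971692692163906
trig [0.6125 0.193 ] [ 1.6618  4.3049 -0.9203]
```

The remote is at holder x ≈ -81, y ≈ 0. Moving to the trigger with shut fingers.

>>> {"op": "arm_command", "data": {
  "rows": [
    [[0,0.181,0.479,0.05,0],[0,0.181,0.479,0.05,0],[0,0.181,0.479,0,0],[0,0.181,0.479,0,0],[0,0.181,0.479,0,0],[0,0.181,0.479,0,0],[0,0.181,0.479,0,0],[0,0.181,0.479,-0.2,0],[0,0.181,0.479,-0.4,0],[0,0,0,-0.6,0]]
  ],
  "newtons": 40
}}

```text
t: 26.7
eef_pos: [0.6096, 0.1983, 0.0761]
tool_rot: [-0.001, 0.774, 0.633, 0.001]
contact_force: [0.0, -0.7, -0.0]
gripper_width: -0.003
grasp_force: 0.0
```

>>> {"op": "arm_command", "data": {
  "rows": [
    [[0,0,0,-0.1,0],[0,0,0,-0.1,0],[0,0,0,-0.05,0],[0,0,0,-0.05,0],[0,0,0,0,0],[0,0,0,0,0],[0,0,0,0,0],[0,0,0,0,0],[0,0,0,0,0],[0,0,0,0,0]]
  ]
}}

```text
t: 27.95
eef_pos: [0.6096, 0.1941, 0.0591]
tool_rot: [-0.0, 0.776, 0.631, -0.0]
contact_force: [1.2, -0.6, 0.2]
gripper_width: -0.002
grasp_force: 0.0
```

>>> {"op": "arm_command", "data": {
  "rows": [
    [[0,0,0,-0.08,0],[0,0,0,-0.08,0],[0,0,0,-0.06,0],[0,0,0,-0.05,0],[0,0,0,-0.05,0],[0,0,0,0,0],[0,0,0,0,0],[0,0,0,0,0],[0,0,0,0,0],[0,0,0,0,0]]
  ]
}}

```text
t: 29.2
eef_pos: [0.6101, 0.1953, 0.0405]
tool_rot: [-0.0, 0.776, 0.631, 0.001]
contact_force: [-0.6, 4.7, 5.1]
gripper_width: 0.002
grasp_force: 2.9
```

>>> {"op": "arm_command", "data": {
  "rows": [
    [[0,0,-0.01,-0.03,0],[0,0,-0.01,-0.03,0],[0,0,0,0,0],[0,0,0,0,0],[0,0,0,0,0],[0,0,0,0,0],[0,0,0,0,0],[0,0,0,0,0],[0,0,0,0,0],[0,0,0,0,0]]
  ]
}}

```text
t: 30.45
eef_pos: [0.6103, 0.1948, 0.0371]
tool_rot: [-0.0, 0.775, 0.631, 0.002]
contact_force: [0.1, 7.8, 5.2]
gripper_width: 0.005
grasp_force: 3.1
```

>>> {"op": "arm_command", "data": {
  "rows": [
    [[0,0.005,0.03,-0.03,0],[0,0.005,0.03,-0.03,0],[0,0,0,0,0],[0,0,0,0,0],[0,0,0,0,0],[0,0,0,0,0],[0,0,0,0,0],[0,0,0,0,0],[0,0,0,0,0],[0,0,0,0,0]]
  ]
}}

```text
t: 31.7
eef_pos: [0.6099, 0.1961, 0.0326]
tool_rot: [0.0, 0.776, 0.631, -0.0]
contact_force: [0.5, 0.2, 0.6]
gripper_width: -0.002
grasp_force: 0.3
```

>>> {"op": "arm_command", "data": {
  "rows": [
    [[0,0,0,0.2,0],[0,0,0,0.5,0],[0,0,0,0.6,0],[0,0,0.3,0.6,0],[0,0,0.4,0.4,0],[0,0,0.4,0.3,0],[0,0,0.2,0,0],[0,0,0,0,0],[0,0,0,0,0],[0,0,0,0,0]]
  ]
}}

```text
t: 32.95
eef_pos: [0.6101, 0.2729, 0.188]
tool_rot: [0.0, 0.776, 0.63, -0.001]
contact_force: [-0.2, 0.7, 0.4]
gripper_width: -0.001
grasp_force: 0.0
```

Run:
```python
from h import *
np.set_printoptions(precision=4,suppress=True)
o=get_obs();print(o['t'],o['eef_pos'],o['contact_force'])
for n in ['scene','side']: snap(n,n+'9.png')
A=cv2.resize(cv2.imread('pics/scene9.png')[205:300,285:420],None,fx=2.9,fy=2.9,interpolation=cv2.INTER_CUBIC)
B=cv2.resize(cv2.imread('pics/side9.png')[235:365,265:395],None,fx=3,fy=3,interpolation=cv2.INTER_CUBIC)
A=cv2.copyMakeBorder(A,0,B.shape[0]-A.shape[0],0,0,cv2.BORDER_CONSTANT)
cv2.imwrite('pics/c9.png',np.hstack([A,B]))
```

```text
32.95 [0.6101 0.2729 0.188 ] [-0.2457  0.669   0.4067]
```

View pics/c9.png

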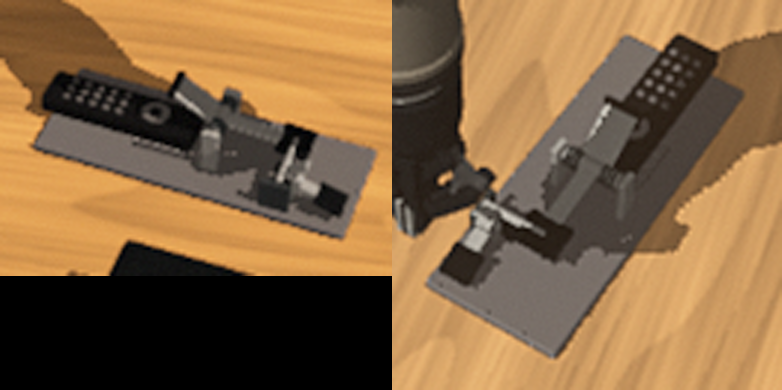

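This crop shows the plate still low at (545,240) and the jaw still up, while the pad looks lower than before. I'll check numerically whether the pad stayed down or anything has moved since.

Run:
```python
from h import *
np.set_printoptions(precision=1,suppress=True)
import subprocess
s,d=cams.camera_params('scene'),cams.camera_params('side')
for n in ['scene','side']: snap(n,n+'10.png')
snap('wrist','w10.png')
def blob(f,box):
    im=cv2.imread('pics/'+f); x0,y0,x1,y1=box; m=(im[y0:y1,x0:x1].max(2)<48).astype(np.uint8)
    n,_,st,c=cv2.connectedComponentsWithStats(m)
    return [(st[i,4],np.round(c[i]+[x0,y0],1).tolist()) for i in range(1,n) if st[i,4]>25]
for f in ['side0.png','s2.png','side9.png','side10.png']: print(f,blob(f,(275,295,335,340)))
for f in ['scene0.png','scene9.png','scene10.png']: print(f,blob(f,(365,230,412,290)))
O=np.array([.54,.065]);ux=np.array([.2028,.9792]);uy=np.array([-.9792,.2028])
for X in [(140,-45,45),(140,-45,30),(95,0,40),(75,0,98),(85,0,80)]:
    W=np.r_[O+ux*X[0]/1e3+uy*X[1]/1e3,X[2]/1e3];print(X,np.array(proj(s,W)),np.array(proj(d,W)))
```

```text
side0.png [(np.int32(69), [288.4, 317.3])]
s2.png [(np.int32(160), [313.9, 313.2]), (np.int32(87), [288.5, 317.4])]
side9.png [(np.int32(143), [281.8, 301.1]), (np.int32(179), [313.8, 313.0]), (np.int32(110), [287.8, 322.6])]
side10.png [(np.int32(138), [281.3, 301.3]), (np.int32(177), [313.7, 313.0]), (np.int32(109), [287.7, 322.5])]
scene0.png [(np.int32(44), [379.8, 234.4]), (np.int32(78), [397.7, 268.9]), (np.int32(82), [379.0, 272.3])]
scene9.png [(np.int32(97), [386.5, 253.5]), (np.int32(80), [378.8, 272.3]), (np.int32(79), [398.6, 273.6])]
scene10.png [(np.int32(97), [386.5, 253.5]), (np.int32(78), [378.8, 272.3]), (np.int32(78), [398.5, 273.6])]
(140, -45, 45) [397.8 269.3] [287.5 316.7]
(140, -45, 30) [397.2 273.1] [287.6 320.3]
(95, 0, 40) [386.4 255.2] [313.8 313.2]
(75, 0, 98) [381.4 237.9] [318.6 293.1]
(85, 0, 80) [384.3 243.7] [316.2 300.6]
```

The pad has stayed down about 17 mm by itself, and the clamp still sits at about 1.0, so the pin seems to be hanging on the tipped catch. I'll press the pad gently the rest of the way, slightly further to +x.

>>> {"op": "arm_command", "data": {
  "rows": [
    [[0,0.022,-0.4,0,0],[0,0.022,-0.43,-0.2,0],[0,0,-0.4,-0.4,0],[0,0,0,-0.6,0],[0,0,0,-0.6,0],[0,0,0,-0.4,0],[0,0,0,-0.2,0],[0,0,0,-0.1,0],[0,0,0,0,0],[0,0,0,0,0]]
  ]
}}

```text
t: 34.45
eef_pos: [0.6135, 0.2009, 0.0398]
tool_rot: [0.0, 0.776, 0.631, 0.001]
contact_force: [-0.2, 0.4, -0.7]
gripper_width: -0.004
grasp_force: 0.0
```

>>> {"op": "arm_command", "data": {
  "rows": [
    [[0,0,0,-0.03,0],[0,0,0,-0.03,0],[0,0,0,-0.02,0],[0,0,0,0,0],[0,0,0,0,0],[0,0,0,0,0],[0,0,0,0,0],[0,0,0,0,0],[0,0,0,0,0],[0,0,0,0,0]]
  ]
}}

```text
t: 35.7
eef_pos: [0.6128, 0.2007, 0.034]
tool_rot: [0.0, 0.776, 0.631, 0.0]
contact_force: [0.0, -0.1, -0.0]
gripper_width: -0.0
grasp_force: 0.0
```

>>> {"op": "arm_command", "data": {
  "rows": [
    [[0,0,0,-0.03,0],[0,0,0,-0.03,0],[0,0,0,-0.03,0],[0,0,0,0,0],[0,0,0,0,0],[0,0,0,0,0],[0,0,0,0,0],[0,0,0,0,0],[0,0,0,0,0],[0,0,0,0,0]]
  ]
}}

```text
t: 36.95
eef_pos: [0.6129, 0.2009, 0.0286]
tool_rot: [-0.0, 0.776, 0.631, 0.0]
contact_force: [1.6, 1.4, 1.4]
gripper_width: -0.004
grasp_force: 1.2
```

>>> {"op": "arm_command", "data": {
  "rows": [
    [[0,0,0.01,-0.02,0],[0,0,0.01,-0.02,0],[0,0,0,0,0],[0,0,0,0,0],[0,0,0,0,0],[0,0,0,0,0],[0,0,0,0,0],[0,0,0,0,0],[0,0,0,0,0],[0,0,0,0,0]]
  ]
}}

```text
t: 38.2
eef_pos: [0.6127, 0.2019, 0.0262]
tool_rot: [-0.0, 0.776, 0.631, -0.0]
contact_force: [-0.3, -1.2, 1.0]
gripper_width: 0.002
grasp_force: 0.7
```

```bash
cat > chk.py <<'E'
from h import *
import sys
k=sys.argv[1]
for n in ['scene','side']: snap(n,n+k+'.png')
def blob(f,box):
    im=cv2.imread('pics/'+f); x0,y0,x1,y1=box; m=(im[y0:y1,x0:x1].max(2)<48).astype(np.uint8)
    n,_,st,c=cv2.connectedComponentsWithStats(m)
    return [(int(st[i,4]),np.round(c[i]+[x0,y0],1).tolist()) for i in range(1,n) if st[i,4]>25]
print('side',blob(f'side{k}.png',(275,280,335,340)));print('scene',blob(f'scene{k}.png',(365,225,412,290)))
o=get_obs();print(o['t'],o['eef_pos'],o['contact_force'])
E
python3 chk.py 11
```

```text
side [(738, [289.4, 304.6]), (82, [319.3, 295.0])]
scene [(648, [402.1, 249.2]), (64, [382.2, 237.7]), (145, [379.7, 270.0])]
38.3 [0.61275259 0.20187986 0.02614774] [-0.26061154  0.23072229  1.66751036]
```

The plate has swung up to match clamp ≈ 0.15–0.2, so the jaw has snapped down. I'm lifting clear to check.

>>> {"op": "arm_command", "data": {
  "rows": [
    [[0,0,0.05,0.2,0],[0,0,0.1,0.5,0],[0,0,0.1,0.6,0],[0,0,0.3,0.6,0],[0,0,0.4,0.4,0],[0,0,0.4,0.3,0],[0,0,0.2,0,0],[0,0,0,0,0],[0,0,0,0,0],[0,0,0,0,0]]
  ]
}}

```text
t: 39.55
eef_pos: [0.6128, 0.2933, 0.1814]
tool_rot: [0.0, 0.776, 0.63, -0.001]
contact_force: [-0.8, 0.4, 0.2]
gripper_width: -0.002
grasp_force: 0.0
```

```bash
python3 chk.py 12
python3 - <<'E'
from h import *
np.set_printoptions(precision=1,suppress=True)
O=np.array([.54,.065]);ux=np.array([.2028,.9792]);uy=np.array([-.9792,.2028])
d=cams.camera_params('side');s=cams.camera_params('scene')
# remote end corners (bed end) before/after release: dark blob left part
for n,p,box in [('scene',s,(285,215,345,265)),('side',d,(335,230,400,300))]:
  for k in ('10','12'):
    im=cv2.imread(f'pics/{n}{k}.png');x0,y0,x1,y1=box;m=(im[y0:y1,x0:x1].max(2)<52).astype(np.uint8)
    c=max(cv2.findContours(m,cv2.RETR_EXTERNAL,cv2.CHAIN_APPROX_NONE)[0],key=cv2.contourArea)[:,0]+[x0,y0]
    q=np.array([onz(p,u,v,.028)[:2] for u,v in c]);h=np.c_[(q-O)@ux,(q-O)@uy]*1e3
    f=h[(h[:,0]<-75)]
    print(n,k,len(c),'xmin',h[:,0].min(),'y range',f[:,1].min(),f[:,1].max(),f[:,1].mean(),'minAreaRect',cv2.minAreaRect(h.astype(np.float32)))
for c in (0,.15,.3,.6):
    a=.85-c;X=(20+75*np.cos(a)-3*np.sin(a),0,48+75*np.sin(a)+3*np.cos(a));W=np.r_[O+ux*X[0]/1e3,X[2]/1e3];print(c,np.array(proj(s,W)),np.array(proj(d,W)))
E
```

```text
side [(144, [278.1, 289.7]), (71, [319.7, 295.4]), (186, [284.8, 314.3]), (48, [304.8, 310.1])]
scene [(63, [382.1, 237.7]), (78, [397.6, 269.0]), (81, [379.0, 272.4])]
39.65 [0.61286291 0.29390235 0.18175208] [-0.08613966  0.0062547   0.57397544]
scene 10 119 xmin -160.62533984182502 y range -33.26246286331831 27.847443690996528 -2.8668749697056697 minAreaRect ((-92.5186538696289, -6.445537567138672), (133.69015502929688, 86.98433685302734), 13.685437202453613)
scene 12 113 xmin -160.62533984182502 y range -33.26246286331831 27.847443690996528 -2.8668749697056697 minAreaRect ((-89.01006317138672, -2.0738792419433594), (143.23797607421875, 62.13589096069336), 0.2029239684343338)
side 10 129 xmin -159.1476369912385 y range -17.941613492854138 29.346369041989288 5.3284825579595445 minAreaRect ((-81.22630310058594, -1.036184310913086), (60.64084243774414, 155.98440551757812), 89.81166076660156)
side 12 137 xmin -158.50600426881655 y range -17.941613492854138 29.451630098990993 5.394812154036528 minAreaRect ((-80.83148193359375, 4.912021636962891), (48.741905212402344, 155.23388671875), 89.81166076660156)
0 [378.9 234.9] [320.4 288.7]
0.15 [381.6 237.8] [318.5 293.1]
0.3 [383.7 240.8] [316.9 297.4]
0.6 [386.4 247.2] [314.6 305.2]
```

The remote did not move when the jaw dropped (x ≈ -80, parallel to the holder). The clamp is at about 0.15–0.2, the pad is back at rest and the arm is clear.

```bash
python3 -c "
from station import job
print(job.hand_in())"
```

```text
the job is handed in; nothing more can be done
None
```

I handed the job in at about 40 s. The remote is parked in the bed with the jaw snapped down on it, no press read above about 18 N, and the arm is clear. The jar, elephant, key bowl and speaker were never approached, though I did not re-measure them. The hand-in gave back no verdict.

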